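# Scoop up the marble chips and hold them level

### The arm

A 6-joint arm with a two-finger parallel gripper is mounted at the origin on the work surface. World frame = base frame: x ahead of the robot, y to its left, z up, the work surface at z = 0. Lengths are in m, angles in rad, forces in N, time in s.
With the tool pointing down it reaches from about 0.35 to 0.85 m from the base axis. Payload 8.1 kg.
Tool frame: the origin (TCP) lies between the finger pads; the fingertips stand 11 mm ahead of it and the grasp point (between the pads) lies 8 mm behind it; z points along the fingers, y is the line along which they close (so a half turn about z gives the same grasp; the last joint's range is limited). The gripper opens to 85 mm and grips with 20 to 120 N. Pads are 22 mm wide; open, the fingers measure 114 mm over their backs; the gripper's body (76 mm by 85 mm) begins 54 mm behind the grasp point. The pads swing forward as they close: fully open they stand 13 mm farther back than shut.
Start: joints at [-1.3, 0.13, 1.488, -0, 1.523, -0.085], TCP at [0.209, -0.562, 0.242] pointing down, gripper open.
Joint ranges: [-2.96, 2.96], [-0.89, 2.26], [0.02, 2.5], [-1.34, 4.48], [0, 2.73], [-2.66, 2.66]. Speed limits (rad/s): [2.39, 2.39, 2.79, 3.14, 3.14, 3.14].

### API

Orientations are given as a unit quaternion [w, x, y, z].
In Python, from rig import arm gives the robot as it stands. The module is installed in compiled form; this text tells all that it offers.
- The arm moves only by the shell command python3 -m crank 'ROWS' [FORCE]. ROWS is JSON, a list of rows, each a list of 3 entries, a list of its own where there are three numbers: the opening, from -1 (shut) to 1 (fully open), then the shift along the tool's x, y, z scaled (see below), then the turn about the tool's z scaled (see below). In form: [[jaw, [dx, dy, dz], twist], ...]. A call has 1 to 20 rows; each row is the pose to reach, as a shift and turn from the pose commanded when the call began, along the tool's axes at that moment; what a row does not reach only later rows make up. The controller multiplies each number of a shift by 50 cm and each number of a turn by pi/2 rad. A row lasts 1/12 s, in which the tool goes at most 41.7 mm and 7.16 degrees, less where a joint would pass 70% of its speed; a pose out of reach is approached as far as the arm can. A call with a number of a shift or a turn outside -1 to 1 is refused whole. A call with a gripper value outside its range is refused whole. The fingers move at their own pace and stop on an object; FORCE is the grip in N (left out, the last holds). Time passes only in rows, so rows that repeat a pose let the fingers close. It gives the time, the measured TCP pose, the force, the opening and the grip force at its end, in the units of the state.
- arm.get_obs(): the state, without advancing time (a new reading comes with each control period).
- arm.read_camera(name): name is "side" or "top"; returns the picture (480x640x3 uint8, red, green, blue); there is no depth.
- arm.camera_params(name): a dict with "intrinsics" (3x3 intrinsics, pixels), "view" (4x4, takes a point from world to camera coordinates). Camera axes: x right, y down, z forward; pixel columns grow to the right and rows downward; lengths in m; the calibration is good to about 2 mm. A picture is of the moment at which its call begins. camera_params takes no time and is no camera call.
- arm.finish_job(): hands the job in; it is judged then, once.
The state is a dict: "time": time; "q": joint angles; "dq": joint speeds; "tau": joint torques, N m; "eef_pos": TCP position; "tcp_rot": TCP orientation; "contact_force": force on the tool from outside, world axes, zero at the start; "ft_torque": the same for the moment, N m; "width": finger opening in m; "gripper_force": force on a finger pad.
Only numpy, scipy, OpenCV 4.12 (cv2) and the standard library are available. Lean on these libraries where they do the work, as an engineer would, in place of code of your own. Each camera call takes 0.05 s, during which the arm holds its last target. There are 200 camera calls.

### The job

Take the hand shovel by its handle, scoop at least three of the five marble chips out of the chip guard with it, without touching the chips with the gripper, and lift it well clear, about 15 cm above the bench, so that I can look the chips over. Finish while still holding the shovel there, steady and level with the chips in it; leave the mallet, the chisel and the little bust where they stand.

Things in the scene. Friction and masses are not known exactly. Their poses are not given: they have to be found in the camera images.
- guard: Fixed three-sided wooden chip guard on the bench (mm): no floor, open towards the robot, turned up to 17 degrees. Origin on the bench; x points from the open side to the back board, z up. Boards 20 thick, 50 high; inner face of the back board at x = 80, of the side boards at y = 100 and -100; the side boards start at x = -60.
- scoop: Hand shovel, 0.2 kg, flat on the bench left or right of the guard, handle roughly to the robot (mm). Origin: underside, middle of the pan; x points from handle to open lip, z up. Aluminium pan 110 long (x), 120 wide, floor 3 thick, side walls 34 high, back wall 42, all 3 thick, open in front. Wooden handle: bar along x from x = -65 to -170, 24 wide, 30 high, centre line 60 above the underside.
- scoop_grip (a point): The point to grip on the scoop: on the handle's centre line, 85 behind the pan's middle and 60 above its underside; axes as the scoop's. Close the fingers across the handle (along y) with 40 to 60 N: the centre of mass lies 50 to 60 ahead of here, so a weak grip lets the pan droop.
- scoop_lip (a point): Middle of the scoop's front lip (here the floor is only 1.5 mm thick), on the underside, 55 ahead of the pan's middle; axes as the scoop's.
- chip0: Chunky faceted white marble chip, one of five much alike, about 28 across and 23 high, about 20 g, with a blunt-pointed foot (10 across) so that a thin lip pushed at it wedges under it; loose on the bench inside the guard, within about 90 of the back board and 50 of the guard's middle line. Origin at the middle of its underside.
- chip1: Chunky faceted white marble chip, one of five much alike, about 28 across and 25 high, about 20 g, with a blunt-pointed foot (10 across) so that a thin lip pushed at it wedges under it; loose on the bench inside the guard, within about 90 of the back board and 50 of the guard's middle line. Origin at the middle of its underside.
- chip2: Chunky faceted white marble chip, one of five much alike, about 28 across and 20 high, about 20 g, with a blunt-pointed foot (10 across) so that a thin lip pushed at it wedges under it; loose on the bench inside the guard, within about 90 of the back board and 50 of the guard's middle line. Origin at the middle of its underside.
- chip3: Chunky faceted white marble chip, one of five much alike, about 28 across and 22 high, about 20 g, with a blunt-pointed foot (10 across) so that a thin lip pushed at it wedges under it; loose on the bench inside the guard, within about 90 of the back board and 50 of the guard's middle line. Origin at the middle of its underside.
- chip4: Chunky faceted white marble chip, one of five much alike, about 28 across and 24 high, about 20 g, with a blunt-pointed foot (10 across) so that a thin lip pushed at it wedges under it; loose on the bench inside the guard, within about 90 of the back board and 50 of the guard's middle line. Origin at the middle of its underside.
- mallet: Bystander: round dark wooden mallet standing on its head, handle up, 64 across, 185 high, on the other side of the guard from the scoop. Origin at its foot.
- chisel: Bystander: flat steel stone chisel lying on the bench, 190 long along its x, 14 to 22 wide, 14 high, left of and beyond the guard. Origin on its underside.
- bust: Bystander: small plaster head on a square marble foot 90 by 90, 140 high in all, to the right of and beyond the guard. Origin at the middle of its underside.

How it is judged:
By the outcome, as a careful person would: the job done as asked, in the order asked, and still so for the second after the job is handed in, while the arm keeps its last pose, push and grip.
It also fails if it takes over 51 s, if anything falls off the work surface, if the arm or the gripper's body presses on something with over 40 N, if the wrist force passes 120 N, or if a joint passes its speed limit or range.

## Working session

There is one attempt and no reset: what is moved stays moved. The work goes in short steps, Python scripts to look and compute and a shell command to move; the robot and the scene stay as the last step left them, time stands still between calls to the robot, and variables do not carry over. Pictures are saved under pics/ and viewed, at most 10 in all, crops included, and the job is handed in when it is done.

```bash
mkdir -p pics; python3 - <<'E'
from rig import arm
import cv2,numpy as np
for n in("top","side"):
    cv2.imwrite(f"pics/{n}0.png",arm.read_camera(n)[:,:,::-1]);p=arm.camera_params(n);print(n,np.array(p["intrinsics"]).round(1).tolist(),np.array(p["view"]).round(3).tolist())
o=arm.get_obs();print(o["time"],o["eef_pos"],o["tcp_rot"],o["width"])
E
```

```text
top [[433.3, 0.0, 320.4], [0.0, 433.3, 233.8], [0.0, 0.0, 1.0]] [[0.017, -1.0, 0.026, -0.016], [-0.998, -0.019, -0.054, 0.56], [0.055, -0.025, -0.998, 0.926], [0.0, 0.0, 0.0, 1.0]]
side [[566.8, 0.0, 324.1], [0.0, 566.8, 242.6], [0.0, 0.0, 1.0]] [[-0.91, -0.415, -0.002, 0.524], [-0.306, 0.674, -0.673, 0.22], [0.281, -0.611, -0.74, 0.968], [0.0, 0.0, 0.0, 1.0]]
0.1 [ 0.20890299 -0.56195226  0.24132993] [-8.40756095e-04  9.84214355e-01  1.76978500e-01 -7.90897252e-05] 0.08533890585692172
```

View pics/top0.png

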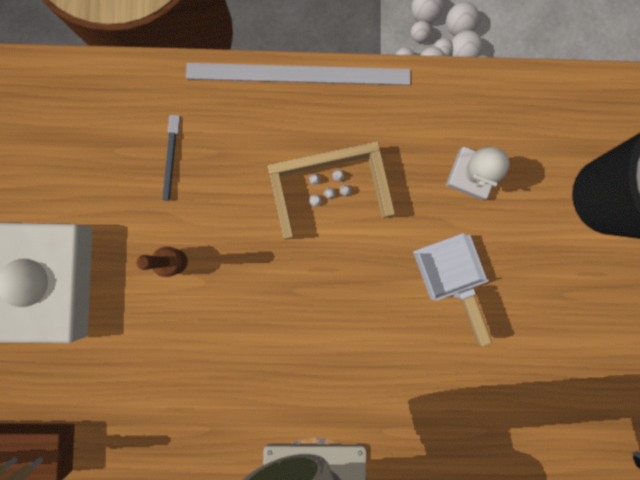

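View pics/side0.png

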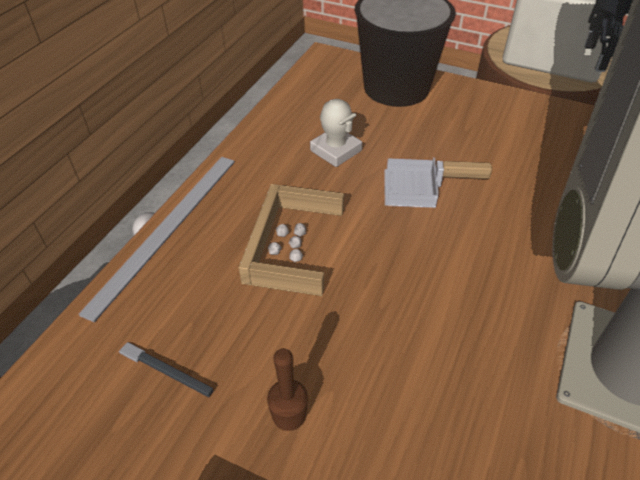

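The top view shows the scoop at about (452,267), with its handle running to (487,343). The guard's corners are at (270,170), (377,147), (390,215) and (288,236), with the chips around (330,188). In the side view the scoop is at about (412,183) and the guard at about (290,240). Next I'll measure with masks.

```bash
cat > h.py <<'E'
import cv2,numpy as np
from rig import arm
def ray(n,uv,z):
    p=arm.camera_params(n);K=np.array(p["intrinsics"]);V=np.array(p["view"]);R=V[:3,:3];c=-R.T@V[:3,3]
    uv=np.atleast_2d(np.array(uv,float));d=(R.T@np.linalg.inv(K)@np.c_[uv,np.ones(len(uv))].T).T
    return c+d*((z-c[2])/d[:,2])[:,None]
def proj(n,P):
    p=arm.camera_params(n);K=np.array(p["intrinsics"]);V=np.array(p["view"])
    q=(V[:3,:3]@np.atleast_2d(P).T).T+V[:3,3];q=(K@q.T).T;return q[:,:2]/q[:,2:]
def comps(m,amin,amax=1e9):
    n,l,s,c=cv2.connectedComponentsWithStats(m.astype(np.uint8));return [(l==i,s[i],c[i]) for i in range(1,n) if amin<s[i,4]<amax]
E
python3 - <<'E'
from h import *
im=cv2.imread("pics/top0.png");hsv=cv2.cvtColor(im,cv2.COLOR_BGR2HSV)
for nm,(u,v) in dict(bench=(350,280),handle=(476,318),guard=(320,160),guardL=(281,205),pan=(452,267),chip=(338,175),wall=(470,240)).items(): print(nm,hsv[v,u])
big=cv2.hconcat([cv2.resize(im[135:245,260:400],None,fx=3,fy=4*.75,interpolation=cv2.INTER_CUBIC),cv2.resize(im[230:350,405:500],(285,330)if 0 else None,fx=2.75,fy=2.75,interpolation=cv2.INTER_CUBIC)])
cv2.imwrite("pics/crop0.png",big)
E
```

```text
bench [ 15 156 154]
handle [ 19 103 183]
guard [ 19 105 187]
guardL [ 18 106 173]
pan [120  11 187]
chip [  9  14 185]
wall [120   8 170]
```

View pics/crop0.png

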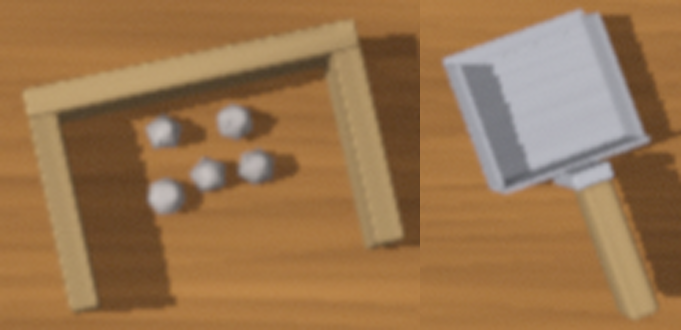

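The crop shows the guard's top edges clearly. The five chips sit left of centre and near the back, and the handle runs straight down-right from the pan.

```bash
python3 - <<'E'
from h import *
im=cv2.imread("pics/top0.png");hsv=cv2.cvtColor(im,cv2.COLOR_BGR2HSV).astype(int)
H,S,V=hsv[...,0],hsv[...,1],hsv[...,2]
tan=(S>85)&(S<125)&(V>140)
for m,s,c in comps(tan[130:360,250:510],150):
    ys,xs=np.nonzero(m);pts=np.c_[xs+250,ys+130].astype(np.float32)
    r=cv2.minAreaRect(pts);print("tan",s[4],np.round(r[0],1),np.round(r[1],1),round(r[2],1))
    u0=pts.mean(0)
    if u0[0]>420:
        for z in(.06,.075):
            w=ray("top",pts,z)[:,:2];c=w.mean(0);d=np.linalg.svd(w-c)[2][0];d*=np.sign(d[0]);t=(w-c)@d;k=(w-c)@[-d[1],d[0]]
            print(" handle z",z,"c",c.round(4),"yaw deg",np.degrees(np.arctan2(d[1],d[0])).round(1),"len",t.min().round(3),t.max().round(3),"wid",np.percentile(k,[1,99]).round(4))
    else:
        w=ray("top",pts,.05)[:,:2];q=cv2.boxPoints(cv2.minAreaRect(w.astype(np.float32)));print(" guard box",q.round(4).tolist())
chip=(S<60)&(V>110)
for m,s,c in comps(chip[150:230,285:380],20):
    print("chip",s[4],ray("top",[c+[285,150]],.012)[0][:2].round(4))
g=comps(((S<45)&(V>100))[225:305,405:500],500)
for m,s,c in g:
    ys,xs=np.nonzero(m);pts=np.c_[xs+405,ys+225].astype(np.int32)
    a=cv2.approxPolyDP(cv2.convexHull(pts),2.5,True)[:,0];print("pan hull",a.tolist());print(ray("top",a,.034)[:,:2].round(4).tolist(),ray("top",a,.0)[:,:2].round(4).tolist())
# side view
im=cv2.imread("pics/side0.png");hsv=cv2.cvtColor(im,cv2.COLOR_BGR2HSV).astype(int);S,V=hsv[...,1],hsv[...,2]
for m,s,c in comps(((S>85)&(S<130)&(V>130))[150:190,435:500],60):
    ys,xs=np.nonzero(m);pts=np.c_[xs+435,ys+150].astype(np.float32);print("side handle",s,np.round(cv2.boxPoints(cv2.minAreaRect(pts)),1).tolist())
E
```

```text
tan 2442 [330.5 189.5] [ 75.5 113.6] 77.8
 guard box [[0.5467000007629395, 0.07240000367164612], [0.6028000116348267, -0.15970000624656677], [0.7587000131607056, -0.12189999967813492], [0.7024999856948853, 0.11010000109672546]]
tan 680 [476.1 320.5] [51.8 14.1] 68.4
 handle z 0.06 c [ 0.3844 -0.3297] yaw deg 21.4 len -0.052 0.053 wid [-0.014   0.0141]
 handle z 0.075 c [ 0.3865 -0.3239] yaw deg 21.4 len -0.051 0.052 wid [-0.0138  0.0139]
chip 86 [ 0.6911 -0.0409]
chip 73 [0.6814 0.0115]
chip 77 [ 0.6581 -0.0565]
chip 75 [ 0.6513 -0.0222]
chip 96 [0.6347 0.0089]
pan hull [[487, 281], [474, 294], [464, 298], [433, 299], [414, 251], [460, 234], [469, 235]]
[[0.4651, -0.3634], [0.4371, -0.3353], [0.4283, -0.3137], [0.4252, -0.2472], [0.5265, -0.206], [0.5648, -0.3052], [0.563, -0.3247]] [[0.4635, -0.3775], [0.4344, -0.3483], [0.4253, -0.326], [0.4221, -0.257], [0.5272, -0.2143], [0.5668, -0.3171], [0.565, -0.3374]]
side handle [  5  10  52  18 735] [[439.29998779296875, 175.39999389648438], [440.0, 159.5], [491.3999938964844, 161.8000030517578], [490.79998779296875, 177.6999969482422]]
```

```bash
cat >> h.py <<'E'
from scipy.spatial.transform import Rotation as Ro
def go(P,yaw):
    o=arm.get_obs();q=o["tcp_rot"];R=Ro.from_quat([q[1],q[2],q[3],q[0]]).as_matrix()
    cy=np.degrees(np.arctan2(R[1,0],R[0,0]));s=R.T@(np.array(P)-o["eef_pos"])/.5
    print("t",round(o["time"],2),"pos",o["eef_pos"].round(4),"yaw",cy.round(2),"w",round(o["width"],4),"tilt",R[2].round(3),"F",np.round(o["contact_force"],1))
    print(" shift",s.round(4),"twist",round(-(yaw-cy)/90,4))
GO=np.array([.6332,-.0295]);GY=13.6
def guard(u,v): 
    a=np.radians(GY);return GO+np.array([u*np.cos(a)-v*np.sin(a),u*np.sin(a)+v*np.cos(a)])
E
python3 -c "
from h import *
go([.415,-.315,.15],21.3);go([.415,-.315,.052],21.3)"
```

```text
t 0.1 pos [ 0.2089 -0.562   0.2413] yaw 20.39 w 0.0853 tilt [ 0.    -0.002 -1.   ] F [0.2 0.7 0.4]
 shift [ 0.5584 -0.3191  0.1833] twist -0.0101
t 0.1 pos [ 0.2089 -0.562   0.2413] yaw 20.39 w 0.0853 tilt [ 0.    -0.002 -1.   ] F [0.2 0.7 0.4]
 shift [ 0.5584 -0.3187  0.3793] twist -0.0101
```

```bash
python3 -m crank '[[1,[0.558,-0.319,0.18],-0.01],[1,[0.558,-0.319,0.18],-0.01],[1,[0.558,-0.319,0.18],-0.01],[1,[0.558,-0.319,0.18],-0.01],[1,[0.558,-0.319,0.18],-0.01],[1,[0.558,-0.319,0.18],-0.01],[1,[0.558,-0.319,0.18],-0.01],[1,[0.558,-0.319,0.18],-0.01],[1,[0.558,-0.319,0.18],-0.01],[1,[0.558,-0.319,0.18],-0.01],[1,[0.558,-0.319,0.18],-0.01],[1,[0.558,-0.319,0.18],-0.01]]' 50
python3 -c "
from h import *
go([.415,-.315,.052],21.3)
cv2.imwrite('pics/s1.png',arm.read_camera('side')[:,:,::-1][60:300,340:640])"
```

```text
time: 1.1
eef_pos: [0.4145, -0.3168, 0.1526]
tcp_rot: [0.0, 0.983, 0.184, -0.0]
contact_force: [0.0, -0.3, 0.7]
width: 0.0853
gripper_force: 0.0
t 1.1 pos [ 0.4145 -0.3168  0.1526] yaw 21.23 w 0.0853 tilt [-0.     0.001 -1.   ] F [ 0.  -0.3  0.7]
 shift [ 0.0022 -0.0031  0.2013] twist -0.0008
```

View pics/s1.png

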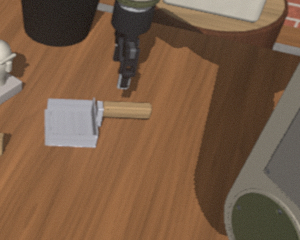

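The gripper stands above the front half of the handle, with the fingers at crop (125,80) and the handle at (127,110). That fits the measurement, so I'll go down and close.

```bash
python3 -m crank '[[1,[0.001,-0.002,0.07],0],[1,[0.002,-0.003,0.14],0],[1,[0.002,-0.003,0.18],0],[1,[0.002,-0.003,0.201],0],[1,[0.002,-0.003,0.201],0],[1,[0.002,-0.003,0.201],0],[0,[0.002,-0.003,0.201],0],[-0.3,[0.002,-0.003,0.201],0],[-1,[0.002,-0.003,0.201],0],[-1,[0.002,-0.003,0.201],0],[-1,[0.002,-0.003,0.201],0],[-1,[0.002,-0.003,0.201],0],[-1,[0.002,-0.003,0.201],0],[-1,[0.002,-0.003,0.201],0],[-1,[0.002,-0.003,0.201],0],[-1,[0.002,-0.003,0.201],0]]' 55
python3 -c "
from h import *
go([.415,-.315,.092],21.3)"
```

```text
time: 2.48
eef_pos: [0.4159, -0.3145, 0.0526]
tcp_rot: [0.001, 0.983, 0.185, 0.0]
contact_force: [-1.1, 0.6, 5.9]
width: 0.0237
gripper_force: 53.9
t 2.48 pos [ 0.4159 -0.3145  0.0526] yaw 21.28 w 0.0237 tilt [ 0.001  0.001 -1.   ] F [-1.1  0.6  5.9]
 shift [-0.0019  0.0005 -0.0787] twist -0.0002
```

```bash
python3 -m crank '[[-1,[0,0,-0.02],0],[-1,[0,0,-0.04],0],[-1,[0,0,-0.06],0],[-1,[0,0,-0.08],0],[-1,[0,0,-0.08],0],[-1,[0,0,-0.08],0]]'
python3 -c "
from h import *
p=guard(-.24,.0025);print(p)
go([*p,.092],13.6)"
```

```text
time: 2.98
eef_pos: [0.4161, -0.3145, 0.0931]
tcp_rot: [0.001, 0.983, 0.185, 0.001]
contact_force: [-0.4, -0.1, -1.9]
width: 0.0231
gripper_force: 54.1
[ 0.3993415 -0.0835042]
t 2.98 pos [ 0.4161 -0.3145  0.0931] yaw 21.29 w 0.0231 tilt [ 0.001  0.002 -1.   ] F [-0.4 -0.1 -1.9]
 shift [ 0.1366 -0.4427  0.0013] twist 0.0854
```

```bash
python3 -m crank '[[-1,[0,-0.03,0],0.01],[-1,[0,-0.08,0],0.02],[-1,[0.01,-0.13,0],0.03],[-1,[0.03,-0.18,0],0.04],[-1,[0.05,-0.23,0],0.05],[-1,[0.07,-0.28,0],0.06],[-1,[0.09,-0.33,0],0.07],[-1,[0.11,-0.38,0],0.08],[-1,[0.13,-0.42,0],0.085],[-1,[0.137,-0.443,0],0.085],[-1,[0.137,-0.443,0],0.085],[-1,[0.137,-0.443,0],0.085],[-1,[0.137,-0.443,0],0.085]]'
python3 - <<'E'
from h import *
p=guard(-.24,.0025);go([*p,.062],13.6)
t=arm.read_camera('top')[:,:,::-1];s=arm.read_camera('side')[:,:,::-1]
cv2.imwrite('pics/t2f.png',t);cv2.imwrite('pics/s2f.png',s)
cv2.imwrite('pics/c2.png',cv2.hconcat([cv2.resize(t[130:350,250:430],(400,489)),cv2.resize(s[130:350,230:410],(400,489))]))
E
```

```text
time: 4.07
eef_pos: [0.3987, -0.0831, 0.0916]
tcp_rot: [0.0, 0.993, 0.119, -0.0]
contact_force: [0.6, 0.0, -2.4]
width: 0.0234
gripper_force: 54.4
t 4.07 pos [ 0.3987 -0.0831  0.0916] yaw 13.65 w 0.0234 tilt [-0.  0. -1.] F [ 0.6  0.  -2.4]
 shift [0.0011 0.001  0.0592] twist 0.0005
```

View pics/c2.png

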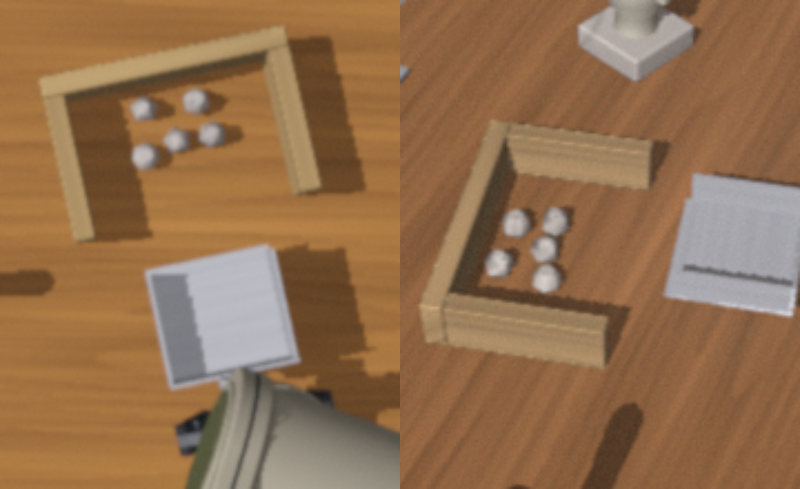

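The pan is aligned with the guard's opening. Its front corners in the crop are at (147,271) and (272,246), and all five chips are in place. I'll check the pan's offset and droop.

```bash
python3 - <<'E'
from h import *
o=arm.get_obs();a=np.radians(13.6);T=o["eef_pos"][:2]
def loc(p): d=p[:2]-T;return (d[0]*np.cos(a)+d[1]*np.sin(a),-d[0]*np.sin(a)+d[1]*np.cos(a))
L=ray("top",[[316.2,252],[372.4,240.7]],.0736)
print("front corners rel TCP (nominal .14,+-.06)",[np.round(loc(p),4) for p in L])
# side: floor-lip corners predicted vs droop
P=lambda x,y,z:[*(T+[x*np.cos(a)-y*np.sin(a),x*np.sin(a)+y*np.cos(a)]),z]
for z in(.030,.035,.040): print(z,((proj("side",[P(.14,.06,z),P(.14,-.06,z),P(.14,.06,z+.034),P(.14,-.06,z+.034)])-[230,130])*2.222).round(0).tolist())
E
```

```text
front corners rel TCP (nominal .14,+-.06) [array([0.1386, 0.0561]), array([ 0.136, -0.061])]
0.03 [[264.0, 303.0], [284.0, 205.0], [265.0, 277.0], [286.0, 179.0]]
0.035 [[264.0, 299.0], [285.0, 201.0], [265.0, 273.0], [286.0, 175.0]]
0.04 [[264.0, 295.0], [285.0, 197.0], [265.0, 269.0], [286.0, 171.0]]
```

```bash
python3 -m crank '[[-1,[0,-0.003,0.03],0],[-1,[0,-0.003,0.055],0],[-1,[0,-0.003,0.07],0],[-1,[0,-0.003,0.076],0],[-1,[0,-0.003,0.076],0],[-1,[0,-0.003,0.076],0]]'
python3 - <<'E'
from h import *
p=guard(-.062,.0045);go([*p,.053],13.6)
E
```

```text
time: 4.67
eef_pos: [0.3986, -0.0817, 0.054]
tcp_rot: [0.0, 0.993, 0.118, 0.0]
contact_force: [0.1, -0.9, -1.6]
width: 0.0234
gripper_force: 54.4
t 4.67 pos [ 0.3986 -0.0817  0.054 ] yaw 13.59 w 0.0234 tilt [ 0.  0. -1.] F [ 0.1 -0.9 -1.6]
 shift [ 3.565e-01 -2.000e-04  2.100e-03] twist -0.0001
```

```bash
python3 -m crank '[[-1,[0,0,0.003],0],[-1,[0,0,0.005],0],[-1,[0.02,0,0.005],0],[-1,[0.04,0,0.005],0],[-1,[0.06,0,0.005],0],[-1,[0.08,0,0.005],0],[-1,[0.1,0,0.005],0],[-1,[0.12,0,0.005],0],[-1,[0.13,0,0.005],0],[-1,[0.13,0,0.005],0]]'
```

```text
time: 5.5
eef_pos: [0.4634, -0.0661, 0.0524]
tcp_rot: [0.0, 0.993, 0.119, 0.001]
contact_force: [2.5, -0.2, 3.4]
width: 0.0233
gripper_force: 55.3
```

```bash
python3 -m crank '[[-1,[0.015,0,0],0],[-1,[0.03,0,0],0],[-1,[0.045,0,0],0],[-1,[0.06,0,0],0],[-1,[0.075,0,0],0],[-1,[0.09,0,0],0],[-1,[0.105,0,0],0],[-1,[0.12,0,0],0],[-1,[0.135,0,0],0],[-1,[0.15,0,0],0],[-1,[0.165,0,0],0],[-1,[0.18,0,0],0],[-1,[0.19,0,0],0],[-1,[0.2,0,0],0],[-1,[0.2,0,0],0]]'
python3 - <<'E'
from h import *
p=guard(-.062,.0045);go([*p,.053],13.6)
t=arm.read_camera('top')[:,:,::-1];s=arm.read_camera('side')[:,:,::-1]
cv2.imwrite('pics/c3.png',cv2.hconcat([cv2.resize(t[130:350,250:430],(400,489)),cv2.resize(s[150:330,230:410],(489,489))])[:,:800])
E
```

```text
time: 6.75
eef_pos: [0.5593, -0.0429, 0.0525]
tcp_rot: [0.0, 0.993, 0.119, 0.0]
contact_force: [-4.4, -1.2, 9.9]
width: 0.0232
gripper_force: 56.2
t 6.75 pos [ 0.5593 -0.0429  0.0525] yaw 13.64 w 0.0232 tilt [-0.     0.001 -1.   ] F [-4.4 -1.2  9.9]
 shift [ 0.0259 -0.0002 -0.001 ] twist 0.0004
```

View pics/c3.png

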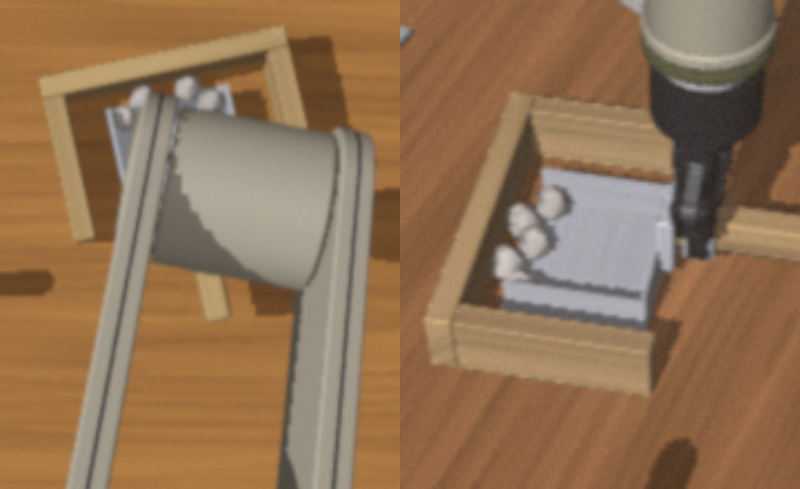

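The chips (side crop around (525,235)) sit on the front edge of the pan, against the back board. I'll push on to the board.

```bash
python3 -m crank '[[-1,[0.01,0,0],0],[-1,[0.018,0,0],0],[-1,[0.024,0,0],0],[-1,[0.028,0,0],0],[-1,[0.032,0,0],0],[-1,[0.032,0,0],0]]'
python3 - <<'E'
from h import *
p=guard(-.062,.0045);go([*p,.053],13.6)
s=arm.read_camera('side')[:,:,::-1]
cv2.imwrite('pics/c4.png',cv2.resize(s[170:290,230:350],(480,480)))
E
```

```text
time: 7.35
eef_pos: [0.5742, -0.0393, 0.0525]
tcp_rot: [0.0, 0.993, 0.119, -0.0]
contact_force: [-7.4, -2.8, 12.4]
width: 0.0231
gripper_force: 56.4
t 7.35 pos [ 0.5742 -0.0393  0.0525] yaw 13.63 w 0.0231 tilt [-0.001  0.001 -1.   ] F [-7.4 -2.8 12.4]
 shift [-0.0047 -0.0003 -0.0009] twist 0.0003
```

View pics/c4.png

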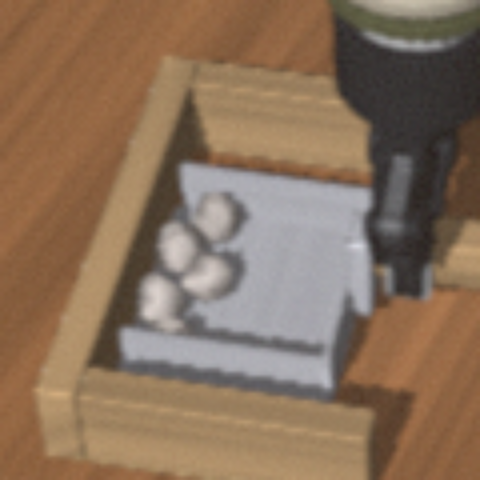

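All five chips are on the front part of the pan (crop, around (190,260)). I'll push the last few millimetres until the lip meets the board.

```bash
python3 -m crank '[[-1,[0.003,0,0],0],[-1,[0.006,0,0],0],[-1,[0.008,0,0],0],[-1,[0.008,0,0],0]]'
python3 - <<'E'
from h import *
go([*guard(-.062,.0045),.053],13.6)
E
```

```text
time: 7.73
eef_pos: [0.5747, -0.0392, 0.0525]
tcp_rot: [0.001, 0.993, 0.119, -0.004]
contact_force: [-30.5, -6.3, 29.7]
width: 0.0236
gripper_force: 58.7
t 7.73 pos [ 0.5747 -0.0392  0.0525] yaw 13.63 w 0.0236 tilt [-0.008  0.    -1.   ] F [-30.5  -6.3  29.7]
 shift [-0.0056 -0.0004 -0.0009] twist 0.0003
```

The lip is against the board (30 N). I'll back off a little and lift gently.

```bash
python3 -m crank '[[-1,[-0.006,0,0],0],[-1,[-0.012,0,0],0],[-1,[-0.016,0,0],0],[-1,[-0.017,0,-0.002],0],[-1,[-0.018,0,-0.005],0],[-1,[-0.018,0,-0.01],0],[-1,[-0.018,0,-0.016],0],[-1,[-0.018,0,-0.022],0],[-1,[-0.018,0,-0.029],0],[-1,[-0.018,0,-0.036],0],[-1,[-0.018,0,-0.042],0],[-1,[-0.018,0,-0.048],0],[-1,[-0.018,0,-0.053],0],[-1,[-0.018,0,-0.057],0],[-1,[-0.018,0,-0.06],0],[-1,[-0.018,0,-0.06],0]]' 58
python3 - <<'E'
from h import *
go([*guard(-.062,.0045),.205],13.6)
s=arm.read_camera('side')[:,:,::-1]
cv2.imwrite('pics/c5.png',cv2.resize(s[130:290,230:390],(480,480)))
E
```

```text
time: 9.07
eef_pos: [0.5698, -0.0398, 0.0818]
tcp_rot: [0.0, 0.993, 0.119, 0.0]
contact_force: [1.1, -0.4, -2.8]
width: 0.0231
gripper_force: 56.9
t 9.07 pos [ 0.5698 -0.0398  0.0818] yaw 13.64 w 0.0231 tilt [ 0.001  0.    -1.   ] F [ 1.1 -0.4 -2.8]
 shift [ 0.0043  0.0009 -0.2465] twist 0.0004
```

View pics/c5.png

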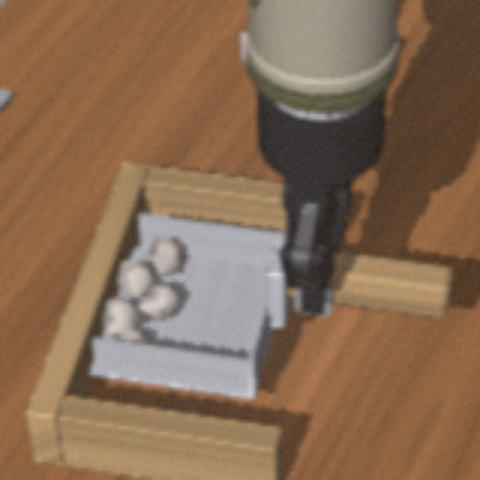

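At least four chips rest in the raised pan, near its lip at crop (105–185, 250–330). I'll go straight up smoothly to 15 cm.

```bash
python3 -m crank '[[-1,[0,0,-0.004],0],[-1,[0,0,-0.012],0],[-1,[0,0,-0.024],0],[-1,[0,0,-0.04],0],[-1,[0,0,-0.058],0],[-1,[0,0,-0.076],0],[-1,[0,0,-0.094],0],[-1,[0,0,-0.112],0],[-1,[0,0,-0.13],0],[-1,[0,0,-0.148],0],[-1,[0,0,-0.166],0],[-1,[0,0,-0.184],0],[-1,[0,0,-0.202],0],[-1,[0,0,-0.218],0],[-1,[0,0,-0.232],0],[-1,[0,0,-0.241],0],[-1,[0,0,-0.247],0],[-1,[0,0,-0.25],0],[-1,[0,0,-0.25],0],[-1,[0,0,-0.25],0]]'
python3 - <<'E'
from h import *
go([*guard(-.062,.0045),.205],13.6)
t=arm.read_camera('top')[:,:,::-1];s=arm.read_camera('side')[:,:,::-1]
cv2.imwrite('pics/c6.png',cv2.hconcat([cv2.resize(t[110:250,250:420],(400,329)),cv2.resize(s[60:290,230:410],(400,511))[:329]]) if 0 else cv2.hconcat([cv2.resize(t[100:300,250:410],(400,500)),cv2.resize(s[60:260,220:380],(400,500))]))
E
```

```text
time: 10.78
eef_pos: [0.5693, -0.0397, 0.2058]
tcp_rot: [-0.0, 0.993, 0.119, -0.0]
contact_force: [0.2, 1.0, -3.2]
width: 0.023
gripper_force: 57.0
t 10.78 pos [ 0.5693 -0.0397  0.2058] yaw 13.64 w 0.023 tilt [-0.001 -0.    -1.   ] F [ 0.2  1.  -3.2]
 shift [0.0051 0.0012 0.0017] twist 0.0004
```

View pics/c6.png

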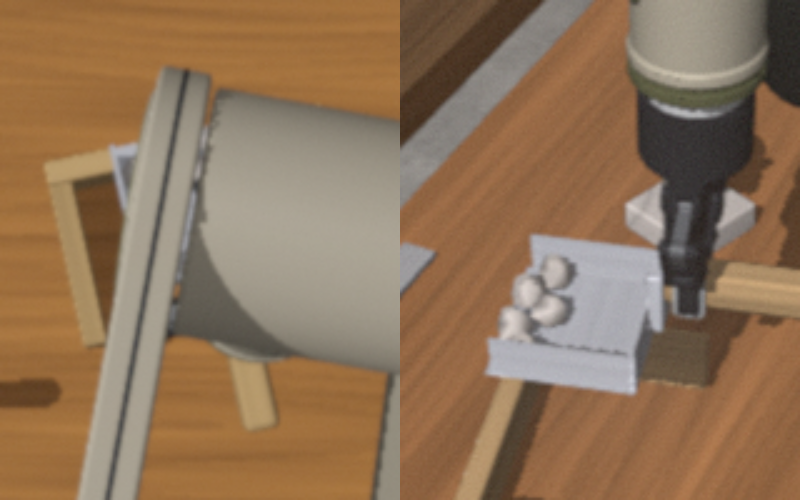

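The scoop is held up with at least four chips in it, at crop (500–570, 255–335). I'll check that it's level, using the near wall's bottom corners at (487,375) and (635,392).

```bash
python3 -m crank '[[-1,[0,0,0],0],[-1,[0,0,0],0],[-1,[0,0,0],0],[-1,[0,0,0],0],[-1,[0,0,0],0],[-1,[0,0,0],0]]'
python3 - <<'E'
from h import *
a=np.radians(13.6);T=arm.get_obs()["eef_pos"]
P=lambda x,y,z:[T[0]+x*np.cos(a)-y*np.sin(a),T[1]+x*np.sin(a)+y*np.cos(a),z]
for z in(.14,.145,.15,.155):print(z,((proj("side",[P(.138,.058,z),P(.028,.058,z)])-[220,60])*2.5+[400,0]).round(0).tolist())
E
```

```text
time: 11.38
eef_pos: [0.5695, -0.0398, 0.2063]
tcp_rot: [-0.0, 0.993, 0.119, 0.0]
contact_force: [0.3, 0.0, -3.1]
width: 0.0235
gripper_force: 56.9
0.14 [[489.0, 384.0], [637.0, 404.0]]
0.145 [[488.0, 379.0], [637.0, 399.0]]
0.15 [[488.0, 374.0], [637.0, 395.0]]
0.155 [[487.0, 369.0], [637.0, 390.0]]
```

```bash
python3 -c "
from rig import arm
print(arm.finish_job())"
```

```text
the job is handed in; nothing more can be done
None
```

The job is handed in: the shovel is held by its handle about 15 cm above the bench, level to about 2 degrees, with at least four of the five chips in it (a fifth may be hidden by the near wall), and the arm was never sent near the mallet, chisel or bust.

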